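Shut the polish kit and hold the brush over its cradle

TASK

Press the ajar lid of the shoe polish kit box down firmly with the fingertips until it is fully home, then lift the big wooden shoe brush higher than the top of the brush stand and carry it over to the kit box without letting it touch the box and without disturbing anything else on the shelf. Stop with the brush level and hovering a finger's breadth (about 15 mm) above the rim of the cradle on the lid, centred on it and lined up with its long side, so that I can slip a sheet of paper underneath. Finish while still gripping it there: do not put it down or let go.

Things in the scene. Friction and masses are not known exactly. Their poses are not given: they have to be found in the camera images.
- kit_box: Grey plastic shoe polish kit box, 160 mm deep (x) by 220 mm wide (y) by 80 mm high without lid, 86 mm high with the lid shut. Fixed to the shelf. Origin: centre of its underside; x points from its front to its hinge side, z up. It stands to the left or the right of the brush stand, the shoe brush being on the other side.
- kit_lid (a joint): Angle of the kit box's grey plastic lid (rad): 0 fully shut, grows as it opens upward. The hinge runs along y at the box's top edge at local x = +80 mm, z = 80 mm; the lid plate is 6 mm thick, about 160 mm deep, 224 mm wide. It starts ajar, 0.15 to 0.4. The hinge is stiff: the lid stays where it is left; about 1.5 N down at its front moves it, and it stops rigidly at 0.
- lid_front (a point): Where to press: middle of the bare flat strip along the front of the lid, on its top surface, 135 mm from the hinge. The strip is 50 mm deep and as wide as the lid. With the lid shut it lies at (-55, 0, 86) mm in the box's frame. Axes as the lid's.
- cradle (a point): Centre of the floor of the brush cradle on the lid (the floor is the lid's top surface, 68 mm from the hinge; with the lid shut at (+12, 0, 86) mm in the box's frame). The cradle is an oblong raised rim, 6 mm high and 4 mm thick, inside 66 mm (x) by 180 mm (y). y along its length, z up out of the lid.
- brush: Wooden shoe brush, 165 mm long (y) by 50 mm wide (x) by 46 mm high, with round ends; it stands on its black bristles. Light wooden back 24 mm thick from 22 to 46 mm height, bristle block below it 40 mm wide. 0.13 to 0.25 kg. Origin: centre of the bristles' underside, z up. Either end is as good as the other.
- stand: Dark wooden brush stand with a tilt-out bin in its front, between the brush and the kit box: 120 mm (x) by 160 mm (y) by 150 mm high, 1.7 kg, loose. Origin: centre of its underside, z up. Leave it alone.
- doorstop: White plastic wedge doorstop, 110 by 42 by 38 mm, in front of the brush stand. Origin: centre of its underside. Leave it alone.
- shoe_horn: Stainless shoe horn lying flat on top of the brush stand, roughly along the stand's y and overhanging its sides a little, 205 mm long (x), 22 to 38 mm wide, 4 mm thick. Origin: near its middle, on the underside. Leave it alone.
- tin_large: Round metal polish tin, 80 mm across, 24 mm high. Origin: centre of its underside. Leave it alone.
- tin_small: Round metal polish tin, 56 mm across, 20 mm high. Origin: centre of its underside. Leave it alone.
- cream_jar: Glass shoe cream jar with a black cap, 48 mm across, 55 mm high, behind the stand. Origin: centre of its underside. Leave it alone.
- dauber: Little round polish dauber, head 36 mm across and 26 mm high, with a 70 mm wooden handle. Origin: centre of the head's underside. Leave it alone.

How it is judged:
On the way, in this order (a step that is already met when the one before it is completed fails the run):
1. the kit lid is pressed fully home with the fingertips (value of joint kit_lid below 0.02 rad and contact force between the fingers and kit_box above 3 N), for 0.1 s.
2. the brush is lifted higher than the brush stand in the grip (height (world z) of brush above 0.15 m and contact force between the fingers and brush above 1 N), for 0.1 s.
At the end, for the whole second after the job is handed in: Lid shut (under 0.02 rad); brush gripped and still, its underside 9 to 36 mm above the cradle floor (3 to 30 mm above the rim), within 12 mm of the cradle centre, within 0.12 rad of its long direction and of level; neither brush nor fingers touch the kit box (value of joint kit_lid below 0.02 rad and z of brush in the frame of cradle between 0.009 and 0.036 m and horizontal distance between brush and cradle below 0.012 m and angle between the y axis of brush and the y axis of cradle, either way round below 0.12 rad and angle between brush's own z axis and vertical below 0.12 rad and contact force between each of brush, the fingers and kit_box below 0.1 N and contact force between the fingers and brush above 1 N and linear speed of brush below 0.02 m/s); the arm keeps its last pose, push and grip.
It fails at once if the brush touches the kit box (contact force between brush and kit_box above 0.5 N).
It fails at once if the brush is taken past the brush stand lower than its top (y of brush in the frame of stand between -0.06 and 0.06 m and height (world z) of brush below 0.15 m).
It fails at once if another thing on the shelf is moved by more than 25 mm or tipped (distance of any of stand, doorstop, shoe_horn, tin_large, tin_small, cream_jar, dauber from where it was at the start of the episode above 0.025 m or angle between any of stand, doorstop, shoe_horn, tin_large, tin_small, cream_jar, dauber's own z axis and vertical above 0.3 rad).
It also fails if it takes over 54 s, if anything falls off the work surface, if the arm or the gripper's body presses on something with over 40 N, if the wrist force passes 120 N, or if a joint passes its speed limit or range.

ROBOT

A 6-joint arm with a two-finger parallel gripper is mounted at the origin on the work surface. World frame = base frame: x ahead of the robot, y to its left, z up, the work surface at z = 0. Lengths are in m, angles in rad, forces in N, time in s.
With the tool pointing down it reaches from about 0.325 to 1 m from the base axis. Payload 5.1 kg.
Tool frame: the origin (TCP) lies between the finger pads; the fingertips stand 19 mm ahead of it and the grasp point (between the pads) is the TCP; z points along the fingers, y is the line along which they close (so a half turn about z gives the same grasp; the last joint's range is limited). The gripper opens to 85 mm and grips with 20 to 120 N. Pads are 22 mm wide; open, the fingers measure 114 mm over their backs; the gripper's body (76 mm by 85 mm) begins 54 mm behind the grasp point. The pads swing forward as they close: fully open they stand 13 mm farther back than shut.
Start: joints at [-1.286, 0.124, 1.65, -0, 1.367, -0.083], TCP at [0.234, -0.607, 0.25] pointing down, gripper open.
Joint ranges: [-2.61, 2.61], [-1.02, 2.33], [0.03, 2.71], [-1.35, 4.49], [0.32, 2.68], [-2.91, 2.91]. Speed limits (rad/s): [2.57, 2.57, 3.14, 3.14, 3.14, 3.14].

INTERFACE

Orientations are given as a rotation vector (axis times angle).
In Python, from bench import ctrl gives the robot as it stands.
- The arm moves only by the tool send_path, called after "Call:" in YAML: its name, and indented under it one key for each argument. Schema: {"type":"object","properties":{"steps":{"type":"string"},"grip_n":{"type":"number"},"only":{"type":"string"},"quiet":{"type":"boolean"},"lines":{"type":"string"}},"required":["steps"],"additionalProperties":false}. steps is a string of 1 to 12 rows, one to a line, with the numbers parted by commas; each row has 5 numbers: dx, dy, dz in normalised numbers (1 is 0.5 m), then a turn about the tool's z in parts of the range, where 1.0 means 4 rad, then the opening from 0.0 (shut) to 1.0 (fully open); each row shifts and turns the commanded pose from where the row before left it, along the tool's axes as they then stand; what a row does not reach is not made up. A row lasts 1/8 s, in which the tool goes at most 0.0625 m and 0.188 rad, less where a joint would pass 70% of its speed; a pose out of reach is approached as far as the arm can. The fingers move at their own pace and stop on an object; grip_n is the grip in N (left out, the last holds). Time passes only in rows, so rows that do not move let the fingers close. The tool returns the time, the measured TCP pose, the force, the opening and the grip force at its end. only (a regular expression) keeps the lines of the reply that match it, lines (a string "A,B") keeps lines A to B, and quiet returns only ok. Input that does not fit is refused with a message, and nothing moves.
- ctrl.get_state(): the state, without advancing time (a new reading comes with each control period).
- ctrl.get_image(name): name is "side" or "top" or "wrist"; returns a dict with "img" (400x640x3 uint8, red, green, blue), "intrinsics" (3x3 intrinsics, pixels), "k1" (the pictures are not rectified: a ray, as slopes to the right and down, at radius r is drawn at 1 + k1 r^2 times it, then the intrinsics apply), "extrinsics" (4x4, takes a point from camera to world coordinates). Camera axes: x right, y down, z forward; pixel columns grow to the right and rows downward; lengths in m; the calibration is good to about 2 mm. A picture is of the moment at which its call begins. There is no depth.
- ctrl.job_done(): hands the job in; it is judged then, once.
The state is a dict: "t": time; "joint_pos": joint angles; "qd": joint speeds; "effort": joint torques, N m; "tcp_pos": TCP position; "tool_rot": TCP orientation; "contact_force": force on the tool from outside, world axes, zero at the start; "wrist_torque": the same for the moment, N m; "gripper_width": opening from 0.0 (shut) to 1.0 (fully open); "finger_force": force on a finger pad.
Only numpy, scipy, OpenCV 4.12 (cv2) and the standard library are available. Lean on these libraries where they do the work, as an engineer would, in place of code of your own. Each camera call takes 0.05 s, during which the arm holds its last target. There are 200 camera calls.

## Working session

There is one attempt and no reset: what is moved stays moved. The work goes in short steps, Python scripts to look and compute and a tool call to move; the robot and the scene stay as the last step left them, time stands still between calls to the robot, and variables do not carry over. Pictures are saved under pics/ and viewed, at most 10 in all, crops included, and the job is handed in when it is done.

```bash
ls; mkdir -p pics
```

Create h.py:
```python
import numpy as np, cv2
from bench import ctrl
from scipy.spatial.transform import Rotation as R
def snap(n,f):
    d=ctrl.get_image(n); cv2.imwrite(f'pics/{f}.png',d['img'][:,:,::-1])
    np.savez(f'pics/{f}.npz',K=d['intrinsics'],k1=d['k1'],E=d['extrinsics'],img=d['img']); return d
def ray(f,u,v):
    d=np.load(f'pics/{f}.npz'); K=d['K'];E=d['E']
    p=cv2.undistortPoints(np.array([[[u,v]]],float),K,np.array([float(d['k1']),0,0,0]),None,None,None)[0,0] if False else None
    x=np.array([(u-K[0,2])/K[0,0],(v-K[1,2])/K[1,1]]); s=x.copy()
    for _ in range(30): s=x/(1+float(d['k1'])*(s@s))
    r=E[:3,:3]@np.array([s[0],s[1],1]); return E[:3,3],r/np.linalg.norm(r)
def atz(f,u,v,z):
    o,r=ray(f,u,v); return o+r*(z-o[2])/r[2]
def tri(*obs):
    A=np.zeros((3,3));b=np.zeros(3)
    for o in obs:
        c,r=ray(*o);P=np.eye(3)-np.outer(r,r);A+=P;b+=P@c
    X=np.linalg.solve(A,b)
    return X,[np.linalg.norm(np.cross(X-ray(*o)[0],ray(*o)[1]))*1e3 for o in obs]
def proj(f,X):
    d=np.load(f'pics/{f}.npz');E=np.linalg.inv(d['E']);p=E[:3,:3]@X+E[:3,3];s=p[:2]/p[2];s=s*(1+float(d['k1'])*(s@s))
    return d['K'][0,0]*s[0]+d['K'][0,2],d['K'][1,1]*s[1]+d['K'][1,2]
```

```bash
sed -i '/undistortPoints/d' h.py
```

Run:
```python
from h import *
for n in('top','side','wrist'):
    d=snap(n,n+'0'); print(n,d['extrinsics'].round(3).tolist(),d['intrinsics'][0,0],d['k1'])
s=ctrl.get_state();print(s)
a=cv2.imread('pics/top0.png');b=cv2.imread('pics/side0.png')
```

```text
bench.py
pics
top [[-0.021, -0.998, 0.055, 0.557], [-1.0, 0.02, -0.015, -0.022], [0.014, -0.055, -0.998, 0.941], [0.0, 0.0, 0.0, 1.0]] 372.0337665579487 -0.0037994071251958093
side [[-0.898, -0.205, 0.389, 0.258], [-0.44, 0.446, -0.779, 0.622], [-0.014, -0.871, -0.491, 0.523], [0.0, 0.0, 0.0, 1.0]] 364.5248764469815 -0.027247589294065865
wrist [[0.36, -0.896, -0.26, 0.299], [-0.933, -0.346, -0.099, -0.581], [-0.001, 0.278, -0.961, 0.373], [0.0, 0.0, 0.0, 1.0]] 333.83167840440103 -0.06609482114862539
{'t': 0.15, 'joint_pos': array([-1.28563366e+00,  1.24367675e-01,  1.65137376e+00, -1.38771558e-05,
        1.36752512e+00, -8.26113138e-02]), 'qd': array([ 0.00019748, -0.0034052 , -0.00490967, -0.00045218, -0.00057374,
        0.00019983]), 'effort': array([ 2.63657212e-04, -4.24225974e+01, -3.66013849e+01, -1.07356095e-04,
        4.60396725e-03,  2.55415593e-06]), 'tcp_pos': array([ 0.23353472, -0.60611057,  0.24931943]), 'tool_rot': array([-3.08698987e+00, -5.74147847e-01,  2.86918235e-04]), 'contact_force': array([-0.26878296, -0.54889969,  1.17307587]), 'wrist_torque': array([-0.02774054,  0.03827662, -0.00197004]), 'finger_force': 0.0, 'gripper_width': 1.0026399368151881}
```

View pics/top0.png

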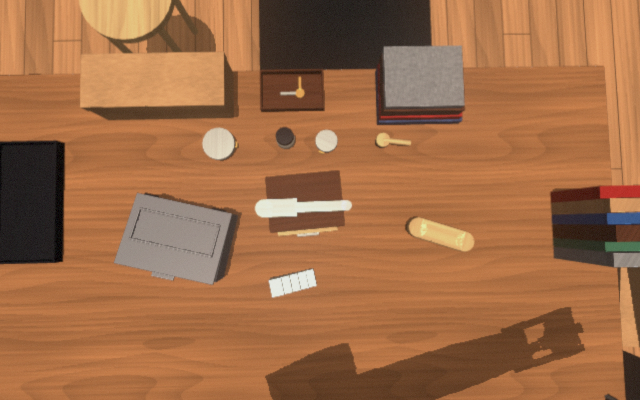

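View pics/side0.png

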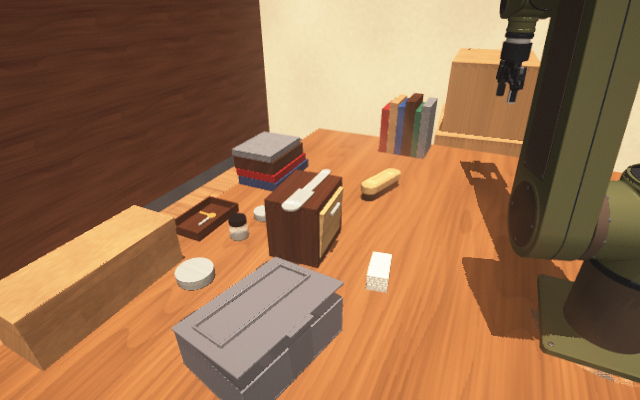

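The top view shows the box at about (178,238), the stand at (305,203), the brush at (441,234) and the doorstop at (293,283). The side view shows the ajar lid at about (265,305) and the brush at (381,182). Next I'll look at enlarged crops.

Run:
```python
from h import *
a=cv2.imread('pics/top0.png');b=cv2.imread('pics/side0.png')
def c(i,x,y,w,h,s): return cv2.resize(i[y:y+h,x:x+w],None,fx=s,fy=s,interpolation=cv2.INTER_CUBIC)
m=np.zeros((600,800,3),np.uint8)
m[:300,:390]=c(a,110,190,130,100,3)
m[:300,400:800]=c(a,400,200,80,60,5)
m[310:590,:350]=c(b,175,255,175,140,2)
m[310:510,400:650]=c(b,355,163,50,40,5)
cv2.imwrite('pics/m.png',m)
```

```text
(no output)
```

View pics/m.png

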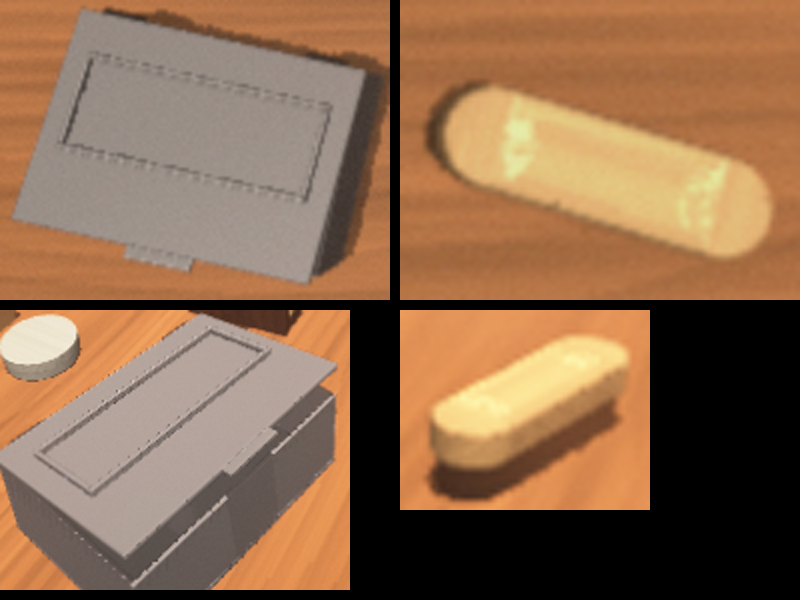

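The crops (top ×3 and ×5, side ×2 and ×5) show the lid corners, the cradle rim corners and the brush back's ends clearly. I'll triangulate those.

Run:
```python
from h import *
T=lambda x,y:('top0',110+(x+.5)/3-.5,190+(y+.5)/3-.5)
S=lambda x,y:('side0',175+(x+.5)/2-.5,255+(y-310+.5)/2-.5)
T2=lambda x,y:('top0',400+(x-400+.5)/5-.5,200+(y+.5)/5-.5)
S2=lambda x,y:('side0',355+(x-400+.5)/5-.5,163+(y-310+.5)/5-.5)
P={}
for n,t,s in [('lidBL',T(82,10),S(0,463)),('lidBR',T(365,72),S(203,315)),('lidFL',T(13,218),S(125,558)),('lidFR',T(309,283),S(337,369)),
 ('crBL',T(91,53),S(37,456)),('crBR',T(330,104),S(209,328)),('crFL',T(62,149),S(95,492)),('crFR',T(306,200),S(270,350)),
 ('br+y',T2(444,135),S2(433,422)),('br-y',T2(771,208),S2(628,360))]:
    X,e=tri(t,s);P[n]=X;print(n,X.round(4),np.round(e,1))
d=lambda a,b:np.linalg.norm(P[a]-P[b]).round(4)
print('lid w',d('lidBL','lidBR'),d('lidFL','lidFR'),'deep',d('lidBL','lidFL'),d('lidBR','lidFR'))
print('cr w',d('crBL','crBR'),d('crFL','crFR'),d('crBL','crFL'),d('crBR','crFR'),'brush',d('br+y','br-y'))
bl,br,fl,fr=[P['lid'+k] for k in('BL','BR','FL','FR')]
for a,b in (('lidBR','lidBL'),('lidFR','lidFL'),('crBR','crBL'),('crFR','crFL'),('br-y','br+y')):
    v=P[b]-P[a];print(a,'yaw of y axis',(np.arctan2(v[1],v[0])-np.pi/2).round(4),'mid',((P[a]+P[b])/2).round(4))
cb=sum(P[k] for k in('crBL','crBR','crFL','crFR'))/4;print('cradle rim top centre',cb)
h=(bl+br)/2;f=(fl+fr)/2;print('lid angle',np.arcsin((f-h)[2]/.16))
# brush on z=.046, top view alone
print([atz(*T2(*p),.046).round(4) for p in((444,135),(771,208),(492,86),(470,183),(745,160),(722,257))])
# stand, doorstop, tins from top
for n,u,v,z in [('st',265,178,.15),('st',341,171,.15),('st',271,234,.15),('st',344,229,.15),('horn',256,208,.154),('horn',351,205,.154),('ds',271,281,.038),('ds',314,271,.038),('tin',219,144,.024),('dauber',382,140,.03)]: print(n,atz('top0',u,v,z).round(3))
```

```text
lidBL [0.6292 0.3764 0.0778] [2.2 2.2]
lidBR [0.578  0.1593 0.0822] [0.7 0.7]
lidFL [0.4759 0.4136 0.1083] [0.2 0.2]
lidFR [0.4231 0.1972 0.1056] [0. 0.]
crBL [0.5968 0.3651 0.0899] [0.3 0.3]
crBR [0.5547 0.184  0.0928] [0. 0.]
crFL [0.5261 0.3801 0.1048] [0.8 0.8]
crFR [0.484  0.1992 0.105 ] [0. 0.]
br+y [ 0.5459 -0.2534  0.0528] [6.5 6.5]
br-y [ 0.4924 -0.4269  0.0256] [8.1 8.1]
lid w 0.2231 0.2228 deep 0.1607 0.1612
cr w 0.186 0.1857 0.0738 0.0734 brush 0.1836
lidBR yaw of y axis -0.2316 mid [0.6036 0.2678 0.08  ]
lidFR yaw of y axis -0.2395 mid [0.4495 0.3054 0.1069]
crBR yaw of y axis -0.2282 mid [0.5758 0.2746 0.0914]
crFR yaw of y axis -0.2286 mid [0.505  0.2897 0.1049]
br-y yaw of y axis -0.299 mid [ 0.5191 -0.3402  0.0392]
cradle rim top centre [0.54038784 0.2821104  0.09812482]
lid angle 0.16904020413183815
[array([ 0.5397, -0.2578,  0.046 ]), array([ 0.5013, -0.415 ,  0.046 ]), array([ 0.5629, -0.2819,  0.046 ]), array([ 0.5164, -0.2696,  0.046 ]), array([ 0.5247, -0.4033,  0.046 ]), array([ 0.4784, -0.3902,  0.046 ])]
st [0.652 0.073 0.15 ]
st [ 0.664 -0.09   0.15 ]
st [0.532 0.062 0.15 ]
st [ 0.54  -0.093  0.15 ]
horn [0.588 0.092 0.154]
horn [ 0.59  -0.109  0.154]
ds [0.416 0.075 0.038]
ds [ 0.438 -0.028  0.038]
tin [0.754 0.201 0.024]
dauber [ 0.755 -0.204  0.03 ]
```

Units first: shifts go in shares of 0.5 m and turns go in shares of 4 rad. So -0.188 rad is -0.047.

Call:
send_path:
  steps: "0,0,0,-0.047,0\n0,0,0,-0.047,0\n0,0,0,-0.047,0\n0,0,0,-0.047,0\n0,0,0,-0.045,0"
  grip_n: 40

```text
t: 0.78
tcp_pos: [0.2336, -0.6063, 0.2498]
tool_rot: [-2.497, -1.905, -0.001]
contact_force: [-0.6, -0.3, 0.2]
gripper_width: 0.001
finger_force: 0.0
```

Add to h.py:
```python
def go(x,y,z,psi=None):
    s=ctrl.get_state();Rm=R.from_rotvec(s['tool_rot']).as_matrix();D=np.array([x,y,z])-s['tcp_pos']
    print('tcp',s['tcp_pos'].round(4),'psi',np.arctan2(Rm[1,0],Rm[0,0]).round(4),'tilt',np.arccos(-Rm[2,2]).round(4),'t',round(s['t'],2),'tool delta',(Rm.T@D).round(4), 'dist',np.linalg.norm(D).round(3),'turn',None if psi is None else round(np.arctan2(Rm[1,0],Rm[0,0])-psi,4),'F',s['contact_force'].round(2))
```

```bash
python3 -c "
from h import *
go(.472,.298,.22,1.30)"
```

```text
tcp [ 0.2336 -0.6063  0.2498] psi 1.3038 tilt 0.0009 t 0.78 tool delta [ 0.9351 -0.0087  0.0305] dist 0.936 turn 0.0038 F [-0.58 -0.31  0.25]
```

Converted, 0.06 m is 0.12, 0.03 m is 0.06.

Call:
send_path:
  steps: "0.06,0,0,0,0\n0.12,0,0,0,0\n0.12,0,0,0,0\n0.12,0,0,0,0\n0.12,0,0,0,0\n0.12,0,0,0,0\n0.12,0,0,0,0\n0.12,0,0,0,0\n0.12,0,0,0,0\n0.12,0,0,0,0\n0.12,0,0,0,0\n0.12,0,0,0,0"

```text
t: 2.28
tcp_pos: [0.4197, 0.06, 0.2504]
tool_rot: [2.502, 1.898, 0.001]
contact_force: [1.5, 0.1, -1.1]
gripper_width: 0.002
finger_force: 0.0
```

Call:
send_path:
  steps: "0.12,0,0,0,0\n0.12,0,0,0,0\n0.12,0,0.02,0,0\n0.06,0,0.02,0,0\n0,0,0,0,0"

```text
t: 2.9
tcp_pos: [0.4756, 0.2615, 0.2286]
tool_rot: [-2.5, -1.902, 0.005]
contact_force: [-0.3, -0.0, -0.4]
gripper_width: -0.0
finger_force: 0.0
```

```bash
python3 -c "
from h import *
go(.472,.298,.135,1.30)
snap('wrist','wrist1')"
```

```text
tcp [0.4756 0.2615 0.2286] psi 1.3008 tilt 0.0033 t 2.9 tool delta [ 0.0344 -0.013   0.0936] dist 0.101 turn 0.0008 F [-0.3  -0.05 -0.39]
```

View pics/wrist1.png

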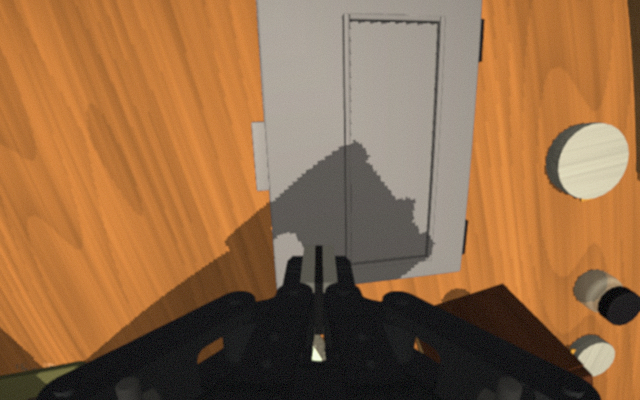

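Wrist view: the closed fingers hang over the bare front strip at about (315,250), clear of the cradle rim, whose left edge is at column 347. I'll lower and press.

Converted, 0.035 m is 0.07, 0.034 m is 0.068.

Call:
send_path:
  steps: "0.068,-0.026,0.06,0,0\n0,0,0.07,0,0\n0,0,0.04,0,0\n0,0,0.02,0,0\n0,0,0.02,0,0\n0,0,0.02,0,0\n0,0,0,0,0"

```text
t: 3.82
tcp_pos: [0.473, 0.2962, 0.115]
tool_rot: [2.503, 1.898, -0.0]
contact_force: [-0.1, 0.0, 0.2]
gripper_width: 0.001
finger_force: 0.0
```

Converted, 0.005 m is 0.01, 0.004 m is 0.008.

Call:
send_path:
  steps: "0,0,0.01,0,0\n0,0,0.008,0,0\n0,0,0.006,0,0\n0,0,0,0,0"

```text
t: 4.32
tcp_pos: [0.4732, 0.2967, 0.105]
tool_rot: [-2.503, -1.899, -0.0]
contact_force: [-4.8, -2.1, 9.5]
gripper_width: 0.0
finger_force: 4.7
```

Call:
send_path:
  steps: "0,0,0.004,0,0\n0,0,0.004,0,0\n0,0,0,0,0"

```text
t: 4.7
tcp_pos: [0.4733, 0.2968, 0.1047]
tool_rot: [-2.502, -1.899, 0.002]
contact_force: [-14.6, -5.9, 29.0]
gripper_width: -0.003
finger_force: 14.4
```

The lid is firmly home (29 N at the expected tip height of 86 mm). I'll lift off and re-measure the box.

Converted, -0.06 m is -0.12, -0.05 m is -0.1.

Call:
send_path:
  steps: "0,0,-0.06,0,0\n0,0,-0.1,0,0\n-0.1,0,-0.06,0,0.3\n-0.12,0,-0.07,0,1\n-0.12,0,0,0,1\n0,0,0,0,1"

```text
t: 5.45
tcp_pos: [0.4283, 0.1359, 0.2411]
tool_rot: [2.506, 1.892, 0.002]
contact_force: [0.3, 0.4, -0.4]
gripper_width: 0.849
finger_force: 0.0
```

Run:
```python
from h import *
go(.52,-.336,.2,1.28)
for n in('top','side','wrist'): snap(n,n+'2')
a=cv2.imread('pics/top2.png');b=cv2.imread('pics/side2.png');w=cv2.imread('pics/wrist2.png')
def c(i,x,y,w,h,s): return cv2.resize(i[y:y+h,x:x+w],None,fx=s,fy=s,interpolation=cv2.INTER_CUBIC)
m=np.zeros((600,800,3),np.uint8)
m[:300,:390]=c(a,110,190,130,100,3)
m[310:590,:350]=c(b,175,255,175,140,2)
m[:400,400:800]=w[:400,120:520]
cv2.imwrite('pics/m2.png',m)
```

```text
tcp [0.4283 0.1359 0.2411] psi 1.2931 tilt 0.0018 t 5.45 tool delta [-0.4287  0.2175  0.0415] dist 0.482 turn 0.0131 F [ 0.34  0.43 -0.36]
```

View pics/m2.png

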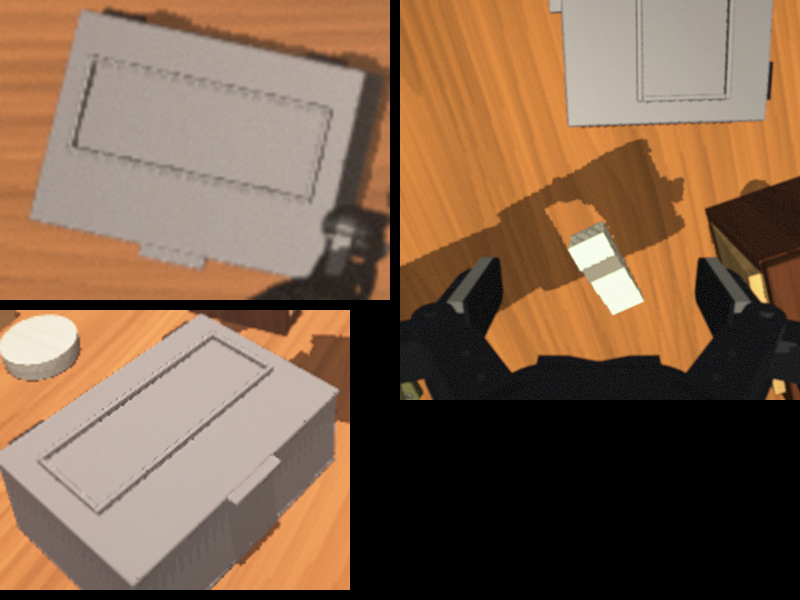

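The lid is shut in all views. Rim corners: top crop (92,54), (332,105), (69,148), (313,201); side crop (38,461), (213,335), (98,512), (272,368).

Run:
```python
from h import *
T=lambda x,y:('top2',110+(x+.5)/3-.5,190+(y+.5)/3-.5)
S=lambda x,y:('side2',175+(x+.5)/2-.5,255+(y-310+.5)/2-.5)
W=lambda x,y:('wrist2',x-400+120,y)
P={}
for n,o in [('lidBL',(T(82,10),S(0,460))),('lidBR',(T(365,72),S(205,315),W(764,119))),('lidFL',(T(31,220),S(133,583))),('lidFR',(S(338,388),W(569,126))),
 ('crBL',(T(92,54),S(38,461))),('crBR',(T(332,105),S(213,335),W(730,100))),('crFL',(T(69,148),S(98,512))),('crFR',(T(313,201),S(272,368),W(637,103)))]:
    X,e=tri(*o);P[n]=X;print(n,X.round(4),np.round(e,1), [atz(*q,.092 if n[0]=='c' else .086).round(4)[:2] for q in o])
for a,b in (('lidBR','lidBL'),('lidFR','lidFL'),('crBR','crBL'),('crFR','crFL')):
    v=P[b]-P[a];print(a,'yaw',(np.arctan2(v[1],v[0])-np.pi/2).round(4),np.linalg.norm(v).round(4))
print('centre',sum(P[k] for k in('crBL','crBR','crFL','crFR'))/4)
c=[np.mean([atz(*q,.092) for q in s],axis=0).round(4) for s in ((T(92,54),T(332,105),T(69,148),T(313,201)),(S(38,461),S(213,335),S(98,512),S(272,368)))];print(c)
```

```text
lidBL [0.6292 0.3754 0.0802] [1.9 1.9] [array([0.6302, 0.3741]), array([0.6223, 0.378 ])]
lidBR [0.5776 0.1594 0.0828] [1.  2.4 1.6] [array([0.5785, 0.1588]), array([0.5729, 0.1622]), array([0.5775, 0.1609])]
lidFL [0.4725 0.4132 0.0842] [1.1 1.1] [array([0.4717, 0.4116]), array([0.4727, 0.4146])]
lidFR [0.421  0.1981 0.086 ] [0.2 0.2] [array([0.4212, 0.1982]), array([0.4209, 0.198 ])]
crBL [0.5961 0.3661 0.0859] [0.4 0.4] [array([0.5961, 0.3636]), array([0.5909, 0.3695])]
crBR [0.5528 0.1834 0.0851] [1.4 1.2 0.4] [array([0.5539, 0.1827]), array([0.5469, 0.1901]), array([0.5501, 0.1836])]
crFL [0.5254 0.3827 0.0873] [0. 0.] [array([0.5256, 0.3805]), array([0.5226, 0.3853])]
crFR [0.4808 0.2    0.0856] [1.1 1.4 2. ] [array([0.482 , 0.1974]), array([0.479 , 0.2059]), array([0.4781, 0.2007])]
lidBR yaw -0.2343 0.2221
lidFR yaw -0.2348 0.2212
crBR yaw -0.2329 0.1877
crFR yaw -0.2397 0.1882
centre [0.53876631 0.28306026 0.08594791]
[array([0.5394, 0.281 , 0.092 ]), array([0.5349, 0.2877, 0.092 ])]
```

Converted, -0.06 m is -0.12, -0.045 m is -0.09.

Call:
send_path:
  steps: "-0.12,0.06,0,0,1\n-0.12,0.06,0,0,1\n-0.12,0.06,0,0,1\n-0.12,0.06,0,0,1\n-0.12,0.06,0,0,1\n-0.12,0.06,0,0,1\n-0.09,0.06,0,0,1\n0,0,0,0,1"

```text
t: 6.6
tcp_pos: [0.518, -0.2832, 0.2392]
tool_rot: [-2.503, -1.895, 0.001]
contact_force: [0.7, -0.1, 0.2]
gripper_width: 0.998
finger_force: 0.0
```

```bash
python3 -c "
from h import *
go(.52,-.336,.2,1.28)
snap('wrist','wrist3')"
```

```text
tcp [ 0.518  -0.2832  0.2392] psi 1.2962 tilt 0.0021 t 6.6 tool delta [-0.0503  0.0163  0.0391] dist 0.066 turn 0.0162 F [ 0.65 -0.12  0.18]
```

View pics/wrist3.png

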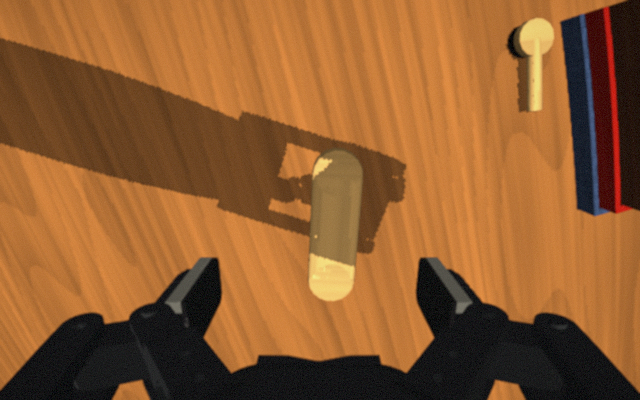

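Wrist view: the brush lies between the open fingers, its +y end at (337,150), its -y end at (332,300), and its sides at about columns 311–360. The -y end shows a clean top edge in both views, so I'll triangulate that.

Run:
```python
from h import *
T2=lambda x,y:('top0',400+(x-400+.5)/5-.5,200+(y+.5)/5-.5)
for n,a,b in (('-y end',T2(769,212),('wrist3',331,301)),('+y end',T2(444,135),('wrist3',338,149))):
    X,e=tri(a,b);print(n,X.round(4),np.round(e,1),[atz(*q,.046).round(4) for q in(a,b)])
q=[atz('wrist3',*p,.046) for p in((313,175),(309,275),(361,175),(355,275))]
for a,b in((0,1),(2,3)): v=q[a]-q[b];print('yaw',np.arctan2(v[1],v[0])-np.pi/2,q[a].round(4),q[b].round(4))
# mask orientation in metric plane, top view
d=np.load('pics/top0.npz')['img'].astype(int);sub=d[205:262,395:485]
m=(sub[:,:,0]>190)&(sub[:,:,1]>140)
ys,xs=np.nonzero(m);pts=np.array([atz('top0',x+395,y+205,.046)[:2] for x,y in zip(xs,ys)],np.float32)
r=cv2.minAreaRect(pts);print(len(pts),r)
C=np.cov(pts.T);w,V=np.linalg.eigh(C);print('pca',np.arctan(V[0,1]/V[1,1]),pts.mean(0))
```

```text
-y end [ 0.4981 -0.4094  0.0546] [2. 2.] [array([ 0.4994, -0.4139,  0.046 ]), array([ 0.4951, -0.414 ,  0.046 ])]
+y end [ 0.542  -0.255   0.0593] [2.1 2.1] [array([ 0.5397, -0.2578,  0.046 ]), array([ 0.5442, -0.2574,  0.046 ])]
yaw -0.31862990961199555 [ 0.5146 -0.275   0.046 ] [ 0.4809 -0.3772  0.046 ]
yaw -0.29712176174016647 [ 0.5592 -0.2876  0.046 ] [ 0.5278 -0.3904  0.046 ]
1239 ((0.5207223892211914, -0.3369538486003876), (0.16157132387161255, 0.047438815236091614), 71.73860931396484)
pca 0.31617840949703546 [ 0.5204781  -0.33722645]
```

Converted, -0.03 m is -0.06, -0.02 m is -0.04, 0.041 rad is 0.0103.

Call:
send_path:
  steps: "-0.06,0.02,0.04,0.0103,1\n-0.04,0.018,0.06,0,1\n0,0,0.06,0,1\n0,0,0.04,0,1\n0,0,0,0,1"

```text
t: 7.28
tcp_pos: [0.52, -0.3324, 0.1386]
tool_rot: [-2.536, -1.847, 0.002]
contact_force: [0.3, 0.4, -0.9]
gripper_width: 0.998
finger_force: 0.0
```

```bash
python3 -c "
from h import *
go(.521,-.336,.034,1.255)
snap('wrist','wrist4')"
```

```text
tcp [ 0.52   -0.3324  0.1386] psi 1.2587 tilt 0.0042 t 7.28 tool delta [-0.0033  0.0025  0.1046] dist 0.105 turn 0.0037 F [ 0.34  0.42 -0.91]
```

View pics/wrist4.png

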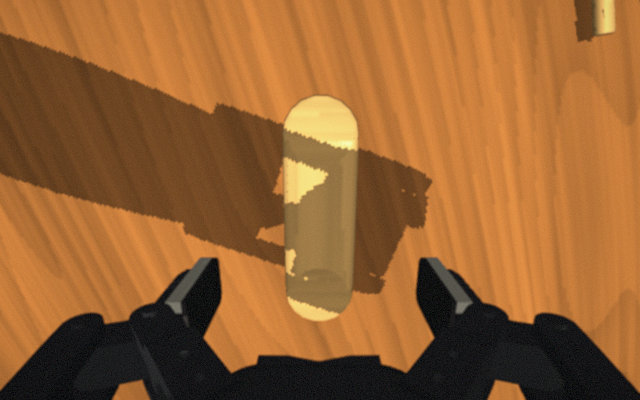

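The brush is vertical between the fingers: ends at (321,95) and (318,322), sides at about columns 285 and 357. I'll check the centre and height using the two wrist positions.

Run:
```python
from h import *
for a,b in(((338,149),(321,95)),((331,301),(318,322))):
    X,e=tri(('wrist3',*a),('wrist4',*b));print(X.round(4),np.round(e,1),atz('wrist4',*b,.046).round(4))
q=[atz('wrist4',*p,.046) for p in((284,130),(286,290),(358,130),(353,290))]
for a,b in((0,1),(2,3)): v=q[a]-q[b];print('yaw',np.arctan2(v[1],v[0])-np.pi/2,q[a].round(4),q[b].round(4))
```

```text
[ 0.5448 -0.2585  0.0374] [0.4 0.4] [ 0.5451 -0.2588  0.046 ]
[ 0.4973 -0.402   0.0643] [0.5 0.5] [ 0.493  -0.4141  0.046 ]
yaw -0.3283060284968715 [ 0.5162 -0.2719  0.046 ] [ 0.4791 -0.3806  0.046 ]
yaw -0.3107333098106102 [ 0.561  -0.2864  0.046 ] [ 0.5259 -0.3956  0.046 ]
```

Converted, 0.04 m is 0.08, 0.035 m is 0.07, 0.008 rad is 0.002.

Call:
send_path:
  steps: "-0.008,0.004,0.07,0.002,1\n0,0,0.08,0,1\n0,0,0.04,0,1\n0,0,0.02,0,1\n0,0,0,0,1"

```text
t: 7.95
tcp_pos: [0.5217, -0.3392, 0.0364]
tool_rot: [2.548, 1.836, 0.0]
contact_force: [0.1, 0.0, -0.6]
gripper_width: 1.002
finger_force: 0.0
```

Call:
send_path:
  steps: "0,0,0,0,0\n0,0,0,0,0\n0,0,0,0,0\n0,0,0,0,0\n0,0,0,0,0\n0,0,0,0,0"
  grip_n: 60

```text
t: 8.7
tcp_pos: [0.522, -0.3397, 0.0375]
tool_rot: [2.547, 1.835, 0.001]
contact_force: [-0.2, 0.1, 6.4]
gripper_width: 0.574
finger_force: 65.2
```

Converted, -0.05 m is -0.1, -0.04 m is -0.08.

Call:
send_path:
  steps: "0,0,-0.04,0,0\n0,0,-0.08,0,0\n0,0,-0.1,0,0\n0,0,-0.1,0,0\n0,0,-0.06,0,0\n0,0,-0.02,0,0\n0,0,0,0,0"

```text
t: 9.57
tcp_pos: [0.521, -0.3388, 0.2358]
tool_rot: [2.549, 1.837, 0.0]
contact_force: [0.2, 0.7, -3.1]
gripper_width: 0.573
finger_force: 64.5
```

```bash
python3 -c "
from h import *
go(.538,.283,.235,1.337)
snap('wrist','wrist5');snap('side','side5')
a=cv2.imread('pics/wrist5.png');b=cv2.imread('pics/side5.png')
cv2.imwrite('pics/m5.png',np.vstack([a[:300],cv2.resize(b[60:210,300:520],(440,300))[:, :].copy() if 0 else cv2.copyMakeBorder(cv2.resize(b[60:210,300:520],(440,300)),0,0,0,200,0)]))"
```

```text
tcp [ 0.521  -0.3388  0.2358] psi 1.2488 tilt 0.0002 t 9.57 tool delta [ 0.5952 -0.1807  0.0008] dist 0.622 turn -0.0882 F [ 0.25  0.71 -3.06]
```

View pics/m5.png

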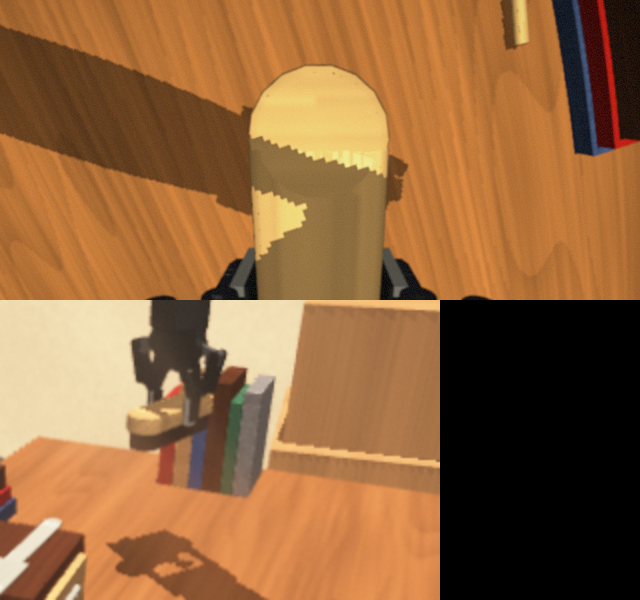

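Held level and square in the grip: wrist crop shows the +y end at (319,65) and symmetric sides. I'll compute the offset along the length and carry it over.

Converted, 0.055 m is 0.11, 0.05 m is 0.1, -0.044 rad is -0.011.

```bash
python3 -c "
from h import *
s=ctrl.get_state();Rm=R.from_rotvec(s['tool_rot']).as_matrix()
print('end in tool',(Rm.T@(atz('wrist5',319,65,.244)-s['tcp_pos'])).round(4))
print('sides',[(Rm.T@(atz('wrist5',*p,.244)-s['tcp_pos'])).round(4) for p in((250,140),(388,140),(256,270),(383,270))])"
```

```text
end in tool [ 0.0835  0.001  -0.0104]
sides [array([ 0.0594, -0.0227, -0.0103]), array([ 0.0594,  0.0247, -0.0105]), array([ 0.0101, -0.0232, -0.0104]), array([ 0.01  ,  0.0256, -0.0105])]
```

Call:
send_path:
  steps: "0.04,-0.012,0,-0.011,0\n0.1,-0.03,0,-0.011,0\n0.11,-0.036,0,0,0\n0.11,-0.036,0,0,0\n0.11,-0.036,0,0,0\n0.11,-0.036,0,0,0\n0.11,-0.036,0,0,0\n0.11,-0.036,0,0,0\n0.11,-0.036,0,0,0\n0.1,-0.02,0,0,0\n0.06,-0.02,0,0,0\n0,0,0,0,0"

```text
t: 11.18
tcp_pos: [0.4852, 0.2225, 0.2343]
tool_rot: [-2.459, -1.952, 0.004]
contact_force: [-0.8, -0.3, -1.5]
gripper_width: 0.57
finger_force: 64.4
```

```bash
python3 -c "
from h import *
go(.538,.283,.235,1.337)"
```

```text
tcp [0.4852 0.2225 0.2343] psi 1.342 tilt 0.0028 t 11.18 tool delta [ 0.0709  0.0377 -0.0008] dist 0.08 turn 0.005 F [-0.81 -0.32 -1.46]
```

Converted, 0.035 m is 0.07, 0.03 m is 0.06, 0.005 rad is 0.0013.

Call:
send_path:
  steps: "0.07,0.038,0,0.0013,0\n0.07,0.038,0,0,0\n0,0,0.04,0,0\n0,0,0.06,0,0\n0,0,0.02,0,0\n0,0,0,0,0\n0,0,0,0,0"

```text
t: 12.05
tcp_pos: [0.5407, 0.2793, 0.1771]
tool_rot: [2.47, 1.94, 0.003]
contact_force: [0.2, -0.3, -1.7]
gripper_width: 0.577
finger_force: 64.4
```

Run:
```python
from h import *
go(.538,.283,.1445,1.337)
for n in('top','side','wrist'): snap(n,n+'6')
a=cv2.imread('pics/top6.png');b=cv2.imread('pics/side6.png');w=cv2.imread('pics/wrist6.png')
def c(i,x,y,w,h,s): return cv2.resize(i[y:y+h,x:x+w],None,fx=s,fy=s,interpolation=cv2.INTER_CUBIC)
m=np.zeros((600,800,3),np.uint8)
m[:300,:390]=c(a,110,190,130,100,3)
m[:380,400:800]=c(b,165,205,200,190,2)
m[310:590,:400]=w[0:280,120:520]
cv2.imwrite('pics/m6.png',m)
```

```text
tcp [0.5407 0.2793 0.1771] psi 1.3315 tilt 0.0019 t 12.05 tool delta [ 0.0029 -0.0036  0.0326] dist 0.033 turn -0.0055 F [ 0.21 -0.3  -1.69]
```

View pics/m6.png

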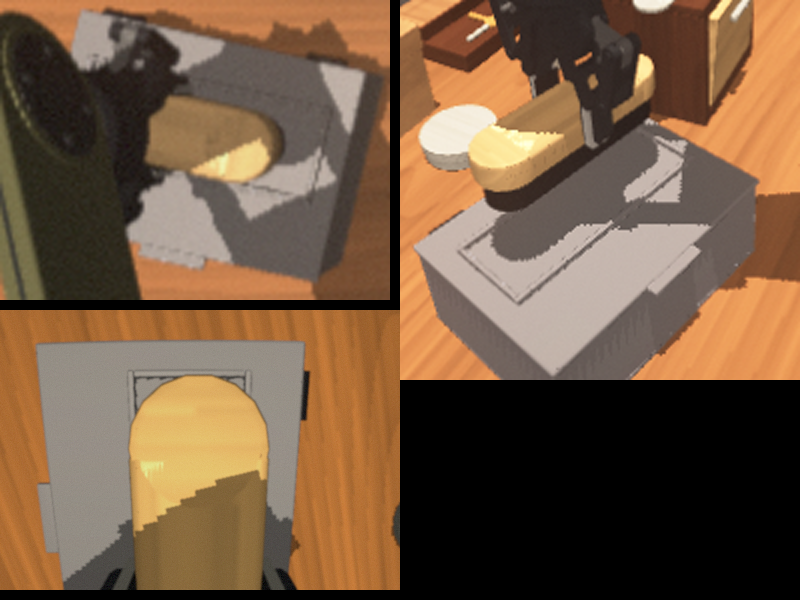

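The brush hangs level above the cradle. Wrist crop: far rim corners at (128,372) and (251,371), brush end at (199,375), sides at 130 and 268. I'll work out the relative offset in this one camera.

Run:
```python
from h import *
s=ctrl.get_state();Rm=R.from_rotvec(s['tool_rot']).as_matrix()
t=lambda u,v,z:(Rm.T@(atz('wrist6',u+120,v-310,z)-s['tcp_pos'])).round(4)
a,b=t(128,372,.092),t(251,371,.092);print('rim end outer',a,b,'cradle centre est',((a+b)/2-[.094,0,0]).round(4),'skew',(a-b)[0]/(a-b)[1])
print('lid corners',t(37,345,.086),t(304,342,.086),'box end edge -> centre x',((t(37,345,.086)+t(304,342,.086))/2)[0]-.112)
e=t(199,375,.1856);print('brush end',e,'centre x',e[0]-.0825,'sides',t(130,450,.1856),t(268,450,.1856))
```

```text
rim end outer [ 0.0964 -0.0414  0.0854] [0.0969 0.0311 0.0855] cradle centre est [ 0.0026 -0.0052  0.0854] skew 0.006896551724137938
lid corners [ 0.1138 -0.0973  0.0913] [0.1146 0.0633 0.0916] box end edge -> centre x 0.0021999999999999936
brush end [ 0.0838  0.0003 -0.0081] centre x 0.0012999999999999956 sides [ 0.0596 -0.0234 -0.0082] [ 0.0596  0.024  -0.0081]
```

Converted, 0.01 m is 0.02, 0.001 m is 0.002, -0.005 rad is -0.0013.

Call:
send_path:
  steps: "0.002,-0.008,0.02,-0.0013,0\n0,0,0.02,0,0\n0,0,0.016,0,0\n0,0,0,0,0\n0,0,0,0,0\n0,0,0,0,0"

```text
t: 12.95
tcp_pos: [0.5369, 0.2815, 0.1483]
tool_rot: [2.465, 1.947, 0.001]
contact_force: [0.9, -0.4, -1.5]
gripper_width: 0.569
finger_force: 64.4
```

Run:
```python
from h import *
go(.538,.283,.1445,1.337)
snap('side','side7');snap('wrist','wrist7')
b=cv2.imread('pics/side7.png');w=cv2.imread('pics/wrist7.png')
m=np.zeros((600,800,3),np.uint8)
m[:,:]=0
m[:300,:400]=w[0:300,120:520]
m[:570,400:800]=cv2.resize(b[205:395,175:308],(400,570),interpolation=cv2.INTER_CUBIC)
cv2.imwrite('pics/m7.png',m)
```

```text
tcp [0.5369 0.2815 0.1483] psi 1.3368 tilt 0.0009 t 12.95 tool delta [0.0017 0.0007 0.0038] dist 0.004 turn -0.0002 F [ 0.87 -0.4  -1.5 ]
```

View pics/m7.png

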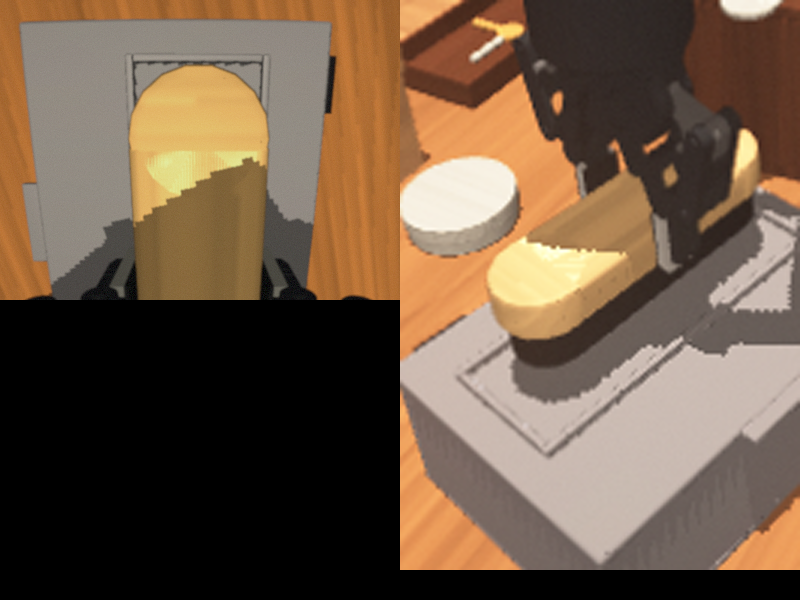

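Hovering clear. Wrist crop: rim corners at (126,55) and (269,55), brush end at (199,66).

Run:
```python
from h import *
s=ctrl.get_state();Rm=R.from_rotvec(s['tool_rot']).as_matrix()
t=lambda u,v,z:(Rm.T@(atz('wrist7',u+120,v,z)-s['tcp_pos'])).round(4)
a,b=t(126,55,.092),t(269,55,.092);zt=s['tcp_pos'][2]+.0085
e=t(199,66,zt);c,d=t(130,130,zt),t(268,130,zt)
print('cradle',((a+b)/2-[.094,0,0]).round(4),'w',b-a,'brush',e[0]-.0825,e[1],(c+d)[1]/2,'w',(d-c)[1])
```

```text
cradle [ 0.0022 -0.0004  0.0564] w [0.00e+00 7.22e-02 1.00e-04] brush 0.0010000000000000009 0.0003 0.0002500000000000002 w 0.0469
```

Call:
send_path:
  steps: "0,0,0.007,0,0\n0,0,0,0,0\n0,0,0,0,0"

```text
t: 13.42
tcp_pos: [0.5365, 0.2813, 0.1442]
tool_rot: [-2.466, -1.947, 0.0]
contact_force: [0.5, -0.7, -1.5]
gripper_width: 0.573
finger_force: 64.4
```

Centred to within about 2 mm, underside about 15 mm above the rim, at rest. Handing in.

Call:
send_path:
  steps: "0,0,0,0,0\n0,0,0,0,0\n0,0,0,0,0"

```text
t: 13.8
tcp_pos: [0.5366, 0.2813, 0.1444]
tool_rot: [2.466, 1.947, 0.0]
contact_force: [-0.4, 0.3, -2.0]
gripper_width: 0.574
finger_force: 64.4
```

```bash
python3 -c "
from bench import ctrl
print(ctrl.get_state()['qd'].round(4)); print(ctrl.job_done())"
```

```text
[ 0.0015  0.0005 -0.0009  0.0006  0.0016 -0.0013]
the job is handed in; nothing more can be done
None
```

The job is handed in, with no verdict returned: I pressed the lid home, and the brush is still gripped, level and lined up about 15 mm above the cradle rim, within about 2 mm of its centre by my last measurement.

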